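# Fetch the gear from behind the tooling in the parts lane

### The job

The spur gear at the blind end of the grey parts lane is needed on the round steel press plate: first stand the three things in front of it (chuck jaw, vee block, collet) upright on the black rubber mat, and once all three are there set the gear flat on the middle of the plate. Then stand the three back upright in the lane, each on the spot where it stood at the start. Do not knock anything over, and leave the grease tin and the oil bottle where they are.

Things in the scene. Friction and masses are not known exactly. Their poses are not given: they have to be found in the camera images.
- lane: Straight grey painted steel channel fixed to the bench, 268 (its x) x 76 (its y); origin under its centre. Inside 66 wide, floor 3 mm above the bench, side walls 5 thick, tops 22 mm above the bench; closed by a dark wall at its +x end (inner face at x = +128), open at -x. On its centre line: gear (x about +71), then three things at x about +12, -46, -104 in any order.
- mat: Black rubber mat fixed to the bench, 250 (its x) x 96 (its y) x 4 mm thick, with thin grey border lines; origin at the centre of its underside. The side area for things taken out of the lane. It lies parallel to the lane within 6 degrees, on the robot's side of it.
- plate: Round plain steel press plate fixed to the bench, 90 diameter, flat top 8 mm above the bench with engraved rings; origin at the centre of its underside.
- gear: Small steel spur gear lying flat with its hub up, 56 diameter over the teeth, 20 high in all, 0.16 kg; origin at the centre of its underside, z up its axis. In the lane there is about 29 mm free between it and the blind wall, but only 5 mm to each side wall; grip it along the lane.
- chuck_jaw: Machined steel chuck jaw, an upright block 72 high with two bores, about 0.42 kg; 45 along its own x by 38 along its own y; origin at the centre of its underside, z up. Stands with its x about across the lane; grip it across the lane above the walls.
- vee_block: Dark steel vee block, 46 high, about 0.62 kg; 43 along its own x by 57 along its own y; origin at the centre of its underside, z up. Stands with its x about across the lane; grip it by the 43 mm width, above the walls.
- collet: Round spring collet standing on its narrower end, 33 largest diameter near the top, 47 high, 0.11 kg; origin at the centre of its underside, z up. Grip it near the top, above the lane walls.
- grease_tin: Bystander: flat round tin with blue side and yellow lid, 67 diameter, 32 high, origin under its centre. Leave alone.
- oil_bottle: Bystander: small white oiler bottle with red nozzle beside the plate, 40 diameter, 105 high, origin under its centre. Leave alone.
Mind the look-alikes: they are no part of the job. Leave any purple or yellow look-alike of the collet alone.

How it is judged:
By the outcome, as a careful person would: the job done as asked, in the order asked, and still so for the second after the job is handed in, with the robot touching nothing.
It also fails if it takes over 128 s, if anything falls off the work surface, if the arm or the gripper's body presses on something with over 40 N, if the wrist force passes 120 N, or if a joint passes its speed limit or range.

### The arm

A 6-joint arm with a two-finger parallel gripper is mounted at the origin on a cart in front of the work surface, level with it; the furniture and walls round the work are solid. World frame = base frame: x ahead of the robot, y to its left, z up, the work surface at z = 0. Lengths are in m, angles in rad, forces in N, time in s.
With the tool pointing down it reaches from about 0.3 to 0.75 m from the base axis. Payload 8.5 kg.
Tool frame: the origin (TCP) lies between the finger pads; the fingertips stand 14 mm ahead of it and the grasp point (between the pads) lies 5 mm behind it; z points along the fingers, y is the line along which they close (so a half turn about z gives the same grasp; the last joint's range is limited). The gripper opens to 85 mm and grips with 20 to 120 N. Pads are 22 mm wide; open, the fingers measure 114 mm over their backs; the gripper's body (76 mm by 85 mm) begins 54 mm behind the grasp point. The pads swing forward as they close: fully open they stand 13 mm farther back than shut.
Start: joints at [1.005, 0.381, 1.297, -0, 1.464, -0.215], TCP at [0.189, 0.516, 0.245] pointing down, gripper open.
Joint ranges: [-3.11, 3.11], [-0.89, 2.33], [0.22, 2.48], [-1.42, 4.56], [0.17, 2.85], [-2.88, 2.88]. Speed limits (rad/s): [2.39, 2.39, 3.14, 3.14, 3.14, 3.14].

### API

Orientations are given as a unit quaternion [x, y, z, w].
In Python, from cell import observe, get_image, camera_model, job_done gives the robot as it stands. The module is installed in compiled form; this text tells all that it offers.
- The arm moves only by the shell command python3 -m pendant 'ROWS' [FORCE]. ROWS is a JSON object of lists of equal length, an entry for each row: "rot": the turn, a rotation vector about the tool's x, y, z in rad, a list of three; "travel": the shift along the tool's x, y, z in m, a list of three; "grip": the finger opening in m, from 0 to 0.0854. In form: {"rot": [[wx, wy, wz], ...], "travel": [[dx, dy, dz], ...], "grip": [grip, ...]}. A call has 1 to 20 rows; each row is the pose to reach, as a shift and turn from the pose commanded when the call began, along the tool's axes at that moment; what a row does not reach only later rows make up. A row lasts 1/10 s, in which the tool goes at most 50 mm and 8.59 degrees, less where a joint would pass 70% of its speed; a pose out of reach is approached as far as the arm can. A call with a gripper value outside its range is refused whole. The fingers move at their own pace and stop on an object; FORCE is the grip in N (left out, the last holds). Time passes only in rows, so rows that repeat a pose let the fingers close. It gives the time, the measured TCP pose, the force, the opening and the grip force at its end, in the units of the state.
- observe(): the state, without advancing time (a new reading comes with each control period).
- get_image(name): name is "scene" or "side" or "wrist"; returns the picture (480x640x3 uint8, red, green, blue); there is no depth.
- camera_model(name): a dict with "intrinsics" (3x3 intrinsics, pixels), "xyz" and "rotation" of the camera in the world. Camera axes: x right, y up, looking along -z (the intrinsics and any distortion apply to the point x, -y, -z); pixel columns grow to the right and rows downward; lengths in m; the calibration is good to about 2 mm. A picture is of the moment at which its call begins: read the wrist's pose just before it. camera_model takes no time and is no camera call; for the wrist camera it gives the pose at the moment of the call.
- job_done(): hands the job in; it is judged then, once.
The state is a dict: "time_s": time; "joint_pos": joint angles; "dq": joint speeds; "tau": joint torques, N m; "tcp_pos": TCP position; "eef_rot": TCP orientation; "force": force on the tool from outside, world axes, zero at the start; "moment": the same for the moment, N m; "width": opening from 0.0 (shut) to 1.0 (fully open); "grip_force": force on a finger pad.
Only numpy, scipy, OpenCV 4.12 (cv2) and the standard library are available. Lean on these libraries where they do the work, as an engineer would, in place of code of your own. Each camera call takes 0.05 s, during which the arm holds its last target. There are 200 camera calls.

## Working session

There is one attempt and no reset: what is moved stays moved. The work goes in short steps, Python scripts to look and compute and a shell command to move; the robot and the scene stay as the last step left them, time stands still between calls to the robot, and variables do not carry over. Pictures are saved under pics/ and viewed, at most 14 in all, crops included, and the job is handed in when it is done.

```bash
mkdir -p pics
cat > h.py <<'E'
import numpy as np, cv2
from cell import observe,get_image,camera_model,job_done
def snap(n,f):
    m=camera_model(n); im=get_image(n); cv2.imwrite(f'pics/{f}.png',im[:,:,::-1]); np.save(f'pics/{f}.npy',np.array([m['intrinsics'],m['rotation'],np.tile(m['xyz'],(3,1))],float) if np.shape(m['rotation'])==(3,3) else 0)
    return im,m
E
python3 - <<'E'
from h import *
for n in('scene','side','wrist'):
    im,m=snap(n,n+'0'); print(n,m)
print(observe())
E
```

```text
scene {'intrinsics': array([[558.19752077,   0.        , 320.29057874],
       [  0.        , 558.19752077, 240.29114991],
       [  0.        ,   0.        ,   1.        ]]), 'xyz': array([-0.14844686, -0.14702837,  0.77674578]), 'rotation': array([ 0.3602981 , -0.17693507, -0.40733325,  0.82034071])}
side {'intrinsics': array([[456.30363895,   0.        , 319.90273833],
       [  0.        , 456.30363895, 241.98761815],
       [  0.        ,   0.        ,   1.        ]]), 'xyz': array([ 0.37042993, -0.4255998 ,  0.4498989 ]), 'rotation': array([ 0.51193912, -0.0503024 , -0.0627676 ,  0.85524747])}
wrist {'intrinsics': array([[394.42213994,   0.        , 314.52474202],
       [  0.        , 394.42213994, 240.80972415],
       [  0.        ,   0.        ,   1.        ]]), 'xyz': array([0.12316967, 0.53880822, 0.37335276]), 'rotation': array([-0.11364991, -0.07780304,  0.56761451,  0.81169216])}
{'time_s': 0.15, 'joint_pos': array([ 1.00469355e+00,  3.81065097e-01,  1.29804918e+00,  3.45873071e-06,
        1.46361476e+00, -2.15320274e-01]), 'dq': array([ 0.00123364, -0.00077161, -0.00345143, -0.00032619, -0.00118943,
        0.00214625]), 'tau': array([ 2.85725742e-03, -4.48626387e+01, -2.31343925e+01, -1.20545233e-04,
        3.78937941e-03,  4.37258507e-06]), 'tcp_pos': array([0.18889341, 0.51631964, 0.24485343]), 'eef_rot': array([ 1.74493556e-01,  9.84658152e-01, -5.24717708e-04, -2.17983823e-04]), 'force': array([-0.93701847, -0.61660899,  0.04632052]), 'moment': array([ 0.01321099,  0.078831  , -0.03090167]), 'grip_force': 0.0, 'width': 1.0007700541799471}
```

View pics/scene0.png

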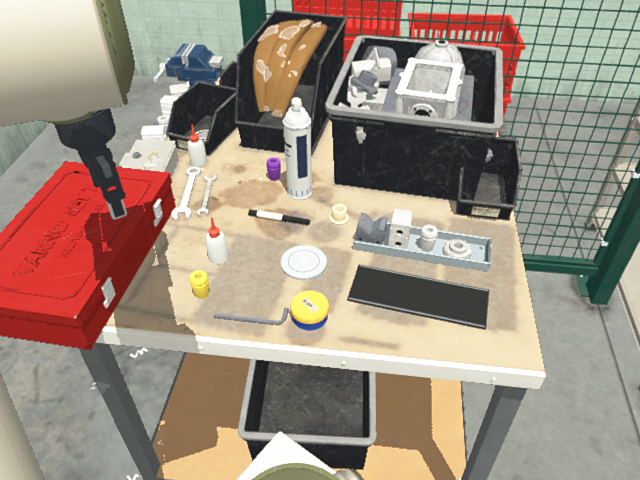

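View pics/side0.png

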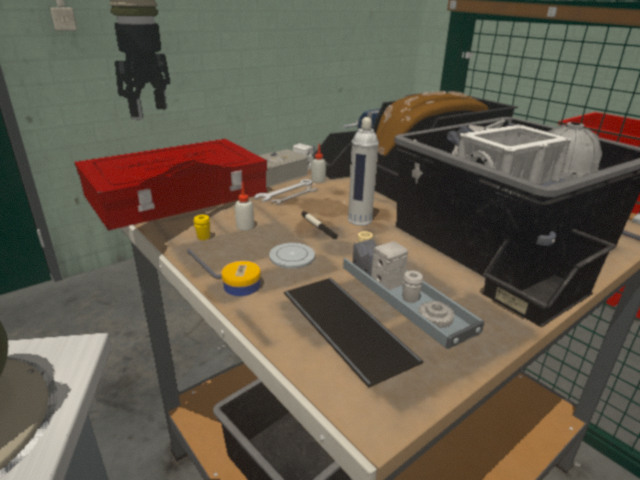

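View pics/wrist0.png

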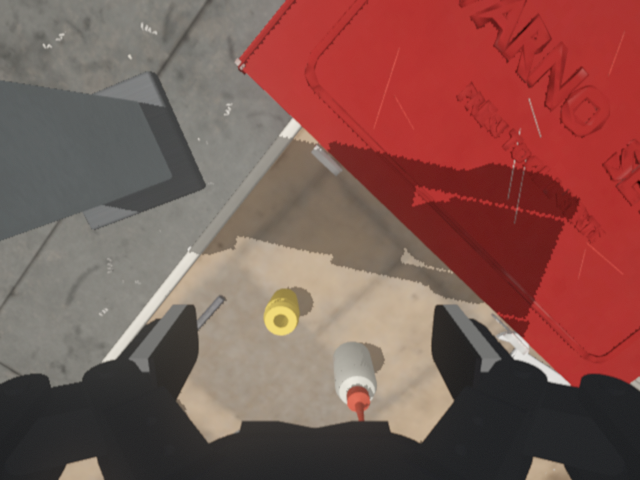

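The scene image shows the lane from (357,245) to (490,258), holding, from the open left end: vee block (371,229), chuck jaw (400,229), collet (428,236) and gear (458,246). The mat is at (418,296), the plate at (304,262), the tin at (309,310) and the oil bottle at (216,245).

Possible collets are the steel one in the lane (428,236), purple (273,168), yellow (200,284) and pale cream-yellow (339,213). I choose the one in the lane.

```bash
cat > h.py <<'E'
import numpy as np, cv2
from scipy.spatial.transform import Rotation as R
from cell import observe,get_image,camera_model,job_done
def snap(n,f):
    m=camera_model(n); im=get_image(n); cv2.imwrite(f'pics/{f}.png',im[:,:,::-1]); np.save(f'pics/{f}.npy',m,allow_pickle=True); return im,m
def load(f): return cv2.imread(f'pics/{f}.png'),np.load(f'pics/{f}.npy',allow_pickle=True).item()
def ray(m,p,z):
    K=m['intrinsics'];p=np.atleast_2d(np.array(p,float))
    d=np.c_[(p[:,0]-K[0,2])/K[0,0],-(p[:,1]-K[1,2])/K[1,1],-np.ones(len(p))]
    d=R.from_quat(m['rotation']).apply(d); o=np.array(m['xyz'])
    return (o+d*((z-o[2])/d[:,2])[:,None])[:,:2]
def proj(m,X):
    X=np.atleast_2d(np.array(X,float));K=m['intrinsics'];c=R.from_quat(m['rotation']).inv().apply(X-m['xyz'])
    return np.c_[K[0,2]+K[0,0]*c[:,0]/-c[:,2],K[1,2]-K[1,1]*c[:,1]/-c[:,2]]
def togo(xyz,yaw):
    """shift along tool axes & rotvec from present pose to TCP xyz, pointing down, closing line (tool y) at yaw mod pi"""
    s=observe();r=R.from_quat(s['eef_rot']);b=None
    for k in(0,np.pi):
        y=np.array([np.cos(yaw+k),np.sin(yaw+k),0]);z=np.array([0,0,-1.]);t=R.from_matrix(np.c_[np.cross(y,z),y,z])
        v=(r.inv()*t).as_rotvec()
        if b is None or np.linalg.norm(v)<np.linalg.norm(b): b=v
    print('t',round(s['time_s'],2),'travel',np.round(r.inv().apply(np.array(xyz)-s['tcp_pos']),4),'rot',np.round(b,4),'q6',round(s['joint_pos'][5],2))
E
python3 - <<'E'
from h import *
np.save('pics/scene0.npy',camera_model('scene'),allow_pickle=True);np.save('pics/side0.npy',camera_model('side'),allow_pickle=True)
m=camera_model('scene')
print('lane',ray(m,[(355,256),(488,268),(490,234),(360,214)],.022).round(3))
print('mat',ray(m,[(357,268),(488,290),(487,325),(348,297)],.004).round(3))
print('plate',ray(m,[(304,261)],.008).round(3),'gear',ray(m,[(458,243)],.02).round(3))
print('tin',ray(m,[(309,303)],.032),'bot',ray(m,[(217,255)],.01))
r=R.from_quat(observe()['eef_rot'])
w=camera_model('wrist');s=observe()
print('cam in tool',r.inv().apply(w['xyz']-s['tcp_pos']),r.inv().apply(R.from_quat(w['rotation']).apply([0,0,-1])))
togo([.6,-.08,.3],np.pi/2)
E
```

```text
lane [[0.506 0.27 ]
 [0.631 0.051]
 [0.723 0.089]
 [0.617 0.334]]
mat [[ 0.497  0.258]
 [ 0.597  0.031]
 [ 0.519 -0.003]
 [ 0.425  0.229]]
plate [[0.447 0.349]] gear [[0.662 0.129]]
tin [[0.35191944 0.26163209]] bot [[0.35518382 0.49526998]]
cam in tool [ 0.06947777 -0.0015942  -0.12856387] [-0.27310319 -0.00131448  0.96198385]
t 0.15 travel [-0.591  -0.4188 -0.0548] rot [-0.0011 -0.0004 -0.3508] q6 -0.22
```

Run:
```python
from h import *
togo([.575,.135,.3],np.radians(26))
print(ray(camera_model('scene'),[(298,195)],0))
```

```text
t 0.15 travel [-0.4936 -0.2255 -0.055 ] rot [-1.100e-03  2.000e-04  7.662e-01] q6 -0.22
[[0.61012996 0.49641636]]
```

```bash
python3 -m pendant '{"rot":[[0,0,0.766],[0,0,0.766],[0,0,0.766],[0,0,0.766],[0,0,0.766],[0,0,0.766],[0,0,0.766],[0,0,0.766],[0,0,0.766],[0,0,0.766],[0,0,0.766],[0,0,0.766],[0,0,0.766],[0,0,0.766],[0,0,0.766]],"travel":[[-0.494,-0.226,-0.055],[-0.494,-0.226,-0.055],[-0.494,-0.226,-0.055],[-0.494,-0.226,-0.055],[-0.494,-0.226,-0.055],[-0.494,-0.226,-0.055],[-0.494,-0.226,-0.055],[-0.494,-0.226,-0.055],[-0.494,-0.226,-0.055],[-0.494,-0.226,-0.055],[-0.494,-0.226,-0.055],[-0.494,-0.226,-0.055],[-0.494,-0.226,-0.055],[-0.494,-0.226,-0.055],[-0.494,-0.226,-0.055]],"grip":[0.085,0.085,0.085,0.085,0.085,0.085,0.085,0.085,0.085,0.085,0.085,0.085,0.085,0.085,0.085]}'
python3 - <<'E'
from h import *
snap('wrist','w1'); togo([.575,.135,.3],np.radians(26))
E
```

```text
time_s: 1.65
tcp_pos: [0.5744, 0.1356, 0.3005]
eef_rot: [0.529, 0.849, 0.0, -0.0]
force: [0.7, -0.3, 0.7]
width: 0.996
grip_force: 0.0
t 1.7 travel [-0.0007  0.0002  0.0006] rot [0.0002 0.     0.0018] q6 -0.42
```

View pics/w1.png

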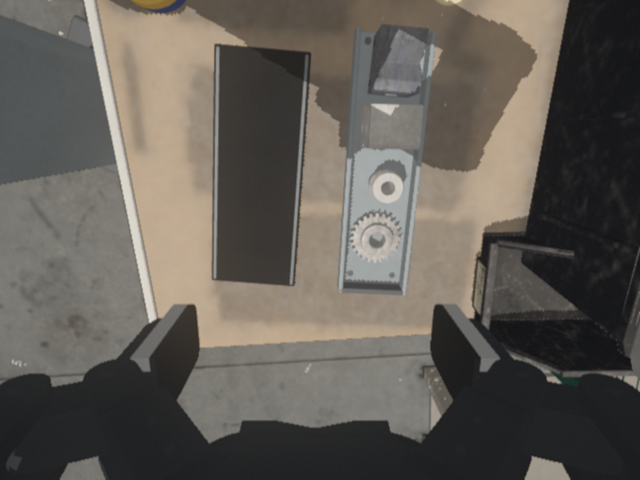

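The overhead wrist view shows the mat from (214,44) to (295,286). Down the lane come the vee block (402,62), jaw (390,128), collet (387,187) and gear (377,239). I'll take one close crop to confirm these and pick corners.

Run:
```python
from h import *
im,m=load('w1'); c=im[15:305,330:450]
c=cv2.resize(cv2.convertScaleAbs(c,alpha=1.3,beta=15),None,fx=2,fy=2,interpolation=cv2.INTER_CUBIC)
d=cv2.resize(cv2.convertScaleAbs(im[15:160,330:450],alpha=1.5,beta=25),None,fx=4,fy=4,interpolation=cv2.INTER_CUBIC)
cv2.imwrite('pics/c1.png',np.hstack([c,d]))
```

```text
(no output)
```

View pics/c1.png

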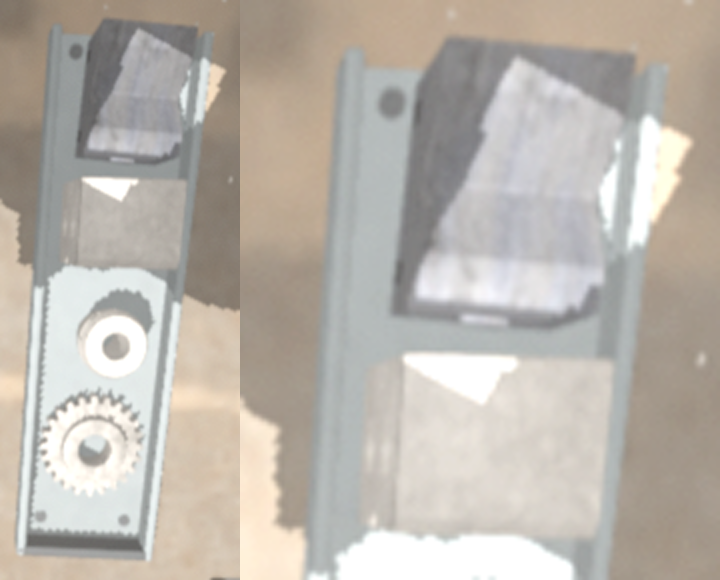

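Run:
```python
from h import *
im,m=load('w1')
def P(n,p,z):
    q=ray(m,p,z); print(n,q.round(4).tolist(),'sides',[round(float(np.linalg.norm(q[i]-q[i-1])),4) for i in range(len(q))],'c',q.mean(0).round(4)); return q
L=P('lane',[(356,29),(435.5,31),(406,294.5),(340,292)],.022)
c=L.mean(0); u=(L[2]+L[3]-L[0]-L[1]); th=np.arctan2(u[1],u[0]); print('lane yaw',np.degrees(th))
M=P('mat',[(214,44),(311,52),(295,286),(211,280)],.004)
u=(M[2]+M[3]-M[0]-M[1]);print('mat yaw',np.degrees(np.arctan2(u[1],u[0])))
def inl(q): return (np.array([[np.cos(th),np.sin(th)],[-np.sin(th),np.cos(th)]])@(np.atleast_2d(q)-c).T).T.round(4).tolist()
print('gear',ray(m,[(378,239.5)],.02),inl(ray(m,[(378,239.5)],.02)))
print('collet',ray(m,[(388,187.5)],.047),inl(ray(m,[(388,187.5)],.047)))
J=P('jaw',[(370,104.2),(423.2,105),(421.2,148.7),(369.5,147.5)],.072);print(inl(J),inl(J.mean(0)))
V=P('vee',[(382.5,25),(428.75,27.5),(417,92),(369.5,91)],.046);print(inl(V),inl(V.mean(0)))
sc,ms=load('scene0'); 
for z in(.008,):
  hsv=cv2.cvtColor(sc,cv2.COLOR_BGR2HSV); mk=((hsv[...,1]<45)&(hsv[...,2]>120)).astype(np.uint8); mk[:235]=0;mk[285:]=0;mk[:,:270]=0;mk[:,335:]=0
  k=max(cv2.findContours(mk,0,2)[0],key=cv2.contourArea)[:,0]; q=ray(ms,k,.008); print('plate',cv2.minEnclosingCircle((q*1000).astype(np.float32)),cv2.fitEllipse((q*1000).astype(np.float32)))
```

```text
lane [[0.5382, 0.293], [0.6055, 0.3241], [0.7129, 0.081], [0.6454, 0.0512]] sides [0.2645, 0.0741, 0.2658, 0.0738] c [0.6255 0.1873]
lane yaw -66.1343183066245
mat [[0.4191, 0.2242], [0.5077, 0.2596], [0.5997, 0.0284], [0.5095, -0.0076]] sides [0.2488, 0.0955, 0.2488, 0.0971] c [0.509  0.1262]
mat yaw -68.49105428760734
gear [[0.65479764 0.12285167]] [[0.0708, 0.0007]]
collet [[0.63101276 0.17799915]] [[0.0107, 0.0013]]
jaw [[0.5767, 0.235], [0.6179, 0.2545], [0.6349, 0.2221], [0.5935, 0.2029]] sides [0.0361, 0.0456, 0.0365, 0.0457] c [0.6058 0.2286]
[[-0.0634, -0.0253], [-0.0645, 0.0203], [-0.028, 0.0227], [-0.0273, -0.023]] [[-0.0458, -0.0013]]
vee [[0.5579, 0.3003], [0.5951, 0.3163], [0.6126, 0.2659], [0.5733, 0.2476]] sides [0.0549, 0.0406, 0.0534, 0.0433] c [0.5847 0.2825]
[[-0.1307, -0.0162], [-0.1303, 0.0244], [-0.0771, 0.02], [-0.0763, -0.0233]] [[-0.1036, 0.0012]]
plate ((445.23583984375, 352.678955078125), 54.19062805175781) ((444.9559326171875, 350.8772277832031), (92.71449279785156, 99.2998046875), 170.27456665039062)
```

Run:
```python
from h import *
im,m=load('w1'); ms=camera_model('scene')
c=np.array([.6255,.1873]);th=np.radians(-66.1)
A=np.array([[np.cos(th),np.sin(th)],[-np.sin(th),np.cos(th)]])
inl=lambda q:((np.atleast_2d(q)-c)@A.T).round(4).tolist()
ang=lambda v:np.degrees(np.arctan2(v[1],v[0])).round(1)
for n,p,z in(('jaw',[(370,104.2),(423.2,105),(421.2,148.7),(369.5,147.5)],.075),('vee',[(382.5,25),(428.75,27.5),(421.2,93),(373.75,91)],.049)):
    q=ray(m,p,z);print(n,q.mean(0).round(4),inl(q.mean(0)),[np.linalg.norm(q[i]-q[i-1]).round(4) for i in range(4)],ang(q[1]-q[0]),ang(q[2]-q[3]),ang(q[3]-q[0])+90,ang(q[2]-q[1])+90)
for n,p,z in(('col',(388,187.5),.05),('gear',(378,239.5),.023)):q=ray(m,[p],z);print(n,q,inl(q))
print('cream',ray(ms,[(339,220)],0),inl(ray(ms,[(339,220)],0)))
# mat centre in lane frame
print('mat',inl([.509,.1262]))
togo([.585,.2825,.12],np.radians(22))
```

```text
jaw [0.6052 0.2283] [[-0.0457, -0.0019]] [np.float64(0.0358), np.float64(0.0452), np.float64(0.0362), np.float64(0.0453)] 25.3 24.8 27.6 27.700000000000003
vee [0.5862 0.2825] [[-0.1029, 0.0027]] [np.float64(0.0539), np.float64(0.0403), np.float64(0.0535), np.float64(0.043)] 23.3 23.8 20.400000000000006 23.299999999999997
col [[0.63032439 0.17814408]] [[0.0103, 0.0007]]
gear [[0.65398029 0.12339144]] [[0.07, 0.0001]]
cream [[0.59565362 0.37208591]] [[-0.181, 0.0476]]
mat [[0.0087, -0.1313]]
t 1.7 travel [0.1274 0.074  0.1806] rot [0.0002 0.     0.0716] q6 -0.42
```

```bash
python3 -m pendant '{"rot":[[0,0,0.062],[0,0,0.062],[0,0,0.062],[0,0,0.062],[0,0,0.062],[0,0,0.062],[0,0,0.062],[0,0,0.062]],"travel":[[0.127,0.074,0.1],[0.127,0.074,0.1],[0.127,0.074,0.1],[0.127,0.074,0.15],[0.127,0.074,0.18],[0.127,0.074,0.18],[0.127,0.074,0.18],[0.127,0.074,0.18]],"grip":[0.085,0.085,0.085,0.085,0.085,0.085,0.085,0.085]}'
python3 - <<'E'
from h import *
snap('wrist','w2'); togo([.5853,.2825,.041],np.radians(22.5))
E
```

```text
time_s: 2.5
tcp_pos: [0.5873, 0.2811, 0.1237]
eef_rot: [0.556, 0.831, 0.002, 0.002]
force: [0.5, -0.2, 0.8]
width: 0.995
grip_force: 0.0
t 2.55 travel [ 0.0022 -0.0017  0.0827] rot [ 0.0053  0.0008 -0.0012] q6 -0.13
```

View pics/w2.png

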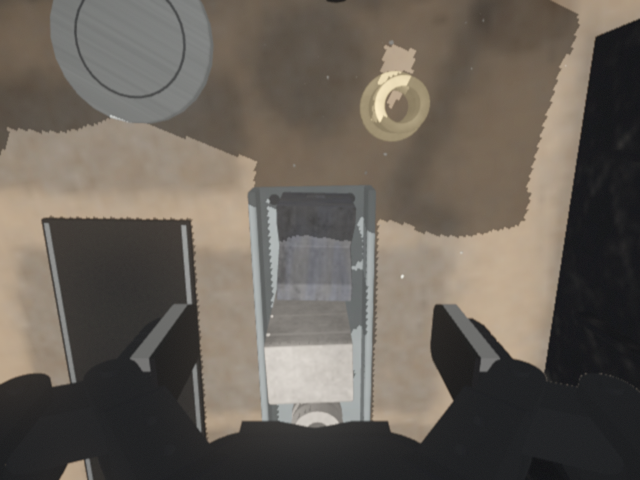

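The view is centred: the vee block's top runs from the back edge at row 194 to about row 300, centre column 316. The plate's edge is at upper left, and the cream collet look-alike at (395,105) is clear of the gripper.

```bash
python3 - <<'E'
from h import *
im,m=load('w2')
c=np.array([.6255,.1873]);th=np.radians(-66.1)
A=np.array([[np.cos(th),np.sin(th)],[-np.sin(th),np.cos(th)]])
inl=lambda q:((np.atleast_2d(q)-c)@A.T).round(4).tolist()
print(inl(ray(m,[(279,194),(355,194),(351,299),(275,299)],.049)))
print('lane end',inl(ray(m,[(249,188),(374,187)],.022)))
g=cv2.cvtColor(im,cv2.COLOR_BGR2HSV);mk=((g[...,1]<50)&(g[...,2]>90)).astype(np.uint8);mk[130:]=0;mk[:,:40]=0;mk[:,230:]=0
k=max(cv2.findContours(mk,0,1)[0],key=cv2.contourArea)[:,0];k=k[k[:,1]>3];q=ray(m,k,.008)
f=lambda q:np.linalg.lstsq(np.c_[2*q,np.ones(len(q))],(q**2).sum(1),rcond=None)[0]
for _ in range(4):
    a=f(q);r=np.sqrt(a[2]+a[0]**2+a[1]**2);e=abs(np.linalg.norm(q-a[:2],axis=1)-r);q=q[e<max(.001,np.percentile(e,85))]
print('plate',a[:2],r,len(q))
E
python3 -m pendant '{"rot":[[0,0,0],[0.005,0,0],[0.005,0,0],[0.005,0,0],[0.005,0,0],[0.005,0,0],[0.005,0,0],[0.005,0,0],[0.005,0,0],[0.005,0,0]],"travel":[[0.001,-0.001,0.02],[0.001,-0.001,0.06],[0.001,-0.001,0.079],[0.001,-0.001,0.079],[0.001,-0.001,0.079],[0.001,-0.001,0.079],[0.001,-0.001,0.079],[0.001,-0.001,0.079],[0.001,-0.001,0.079],[0.001,-0.001,0.079]],"grip":[0.085,0.085,0.07,0.055,0.035,0.03,0.03,0.03,0.03,0.03]}' 50
python3 -c "
from h import *
togo([.509,.2825,.041],np.radians(22.5))"
```

```text
[[-0.1372, -0.0155], [-0.1362, 0.0239], [-0.0771, 0.0219], [-0.0782, -0.0207]]
lane end [[-0.1368, -0.0353], [-0.1355, 0.0378]]
plate [0.45295325 0.32768161] 0.0474294370998035 453
time_s: 3.55
tcp_pos: [0.5862, 0.2818, 0.0441]
eef_rot: [0.556, 0.831, -0.0, 0.0]
force: [0.8, -1.5, 7.0]
width: 0.487
grip_force: 54.4
t 3.55 travel [ 0.0302 -0.071   0.003 ] rot [-0.0001  0.0009 -0.0008] q6 -0.12
```

```bash
python3 -m pendant '{"rot":[[0,0,0],[0,0,0],[0,0,0],[0,0,0],[0,0,0],[0,0,0],[0,0,0],[0,0,0]],"travel":[[0,0,-0.02],[0,0,-0.045],[0,0,-0.045],[0,-0.03,-0.045],[0,-0.06,-0.045],[-0.015,-0.09,-0.045],[-0.034,-0.12,-0.045],[-0.034,-0.1295,-0.045]],"grip":[0.03,0.03,0.03,0.03,0.03,0.03,0.03,0.03]}' 70
python3 -m pendant '{"rot":[[0,0,0],[0,0,0]],"travel":[[0,0,0],[0,0,0]],"grip":[0.03,0.03]}'
python3 -c "
from h import *
snap('side','s1');togo([.4797,.2006,.045],np.radians(22.5));print(observe()['force'])"
```

```text
time_s: 4.35
tcp_pos: [0.4758, 0.1986, 0.0861]
eef_rot: [0.556, 0.831, -0.004, -0.002]
force: [0.3, -0.2, -5.0]
width: 0.479
grip_force: 74.7
time_s: 4.55
tcp_pos: [0.4789, 0.2013, 0.0869]
eef_rot: [0.556, 0.831, -0.002, -0.001]
force: [0.5, 1.0, -6.2]
width: 0.479
grip_force: 74.7
t 4.6 travel [-0.001   0.0004  0.0418] rot [-0.0041  0.0001 -0.0003] q6 -0.22
[-0.21838284  0.61471615 -5.05808319]
```

View pics/s1.png

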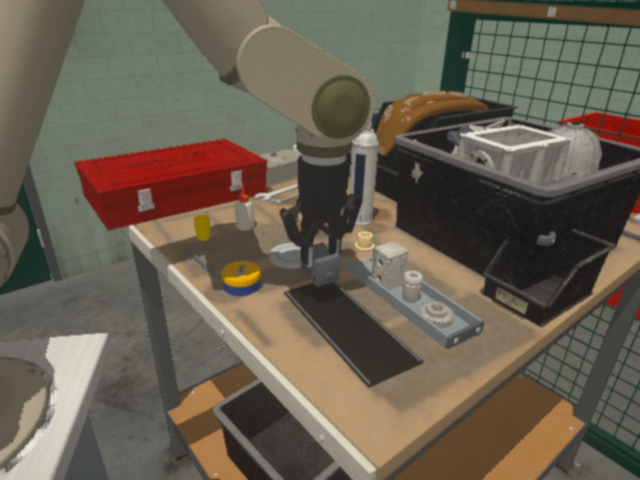

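The vee block is held level at (325,268), above the mat's far end. Lowering it now.

```bash
python3 -m pendant '{"rot":[[0,0,0],[0,0,0],[0,0,0],[0,0,0],[0,0,0]],"travel":[[0,0,0.025],[0,0,0.037],[0,0,0.0405],[0,0,0.0415],[0,0,0.0415]],"grip":[0.03,0.03,0.03,0.03,0.03]}'
python3 -c "
from h import *
togo([.4797,.2006,.045],np.radians(22.5));print(observe()['force'])"
```

```text
time_s: 5.1
tcp_pos: [0.4785, 0.201, 0.0457]
eef_rot: [0.556, 0.831, -0.002, -0.001]
force: [0.6, -0.3, -5.7]
width: 0.485
grip_force: 74.7
t 5.1 travel [-0.0008  0.0009  0.0007] rot [-0.0042  0.0002 -0.0005] q6 -0.22
[ 0.55335245 -0.2958546  -5.719976  ]
```

```bash
python3 -m pendant '{"rot":[[0,0,0],[0,0,0],[0,0,0]],"travel":[[0,0,0.0007],[0,0,0.0014],[0,0,0.0014]],"grip":[0.03,0.03,0.03]}'
```

```text
time_s: 5.4
tcp_pos: [0.4785, 0.2008, 0.0452]
eef_rot: [0.556, 0.831, -0.001, -0.001]
force: [-2.8, -0.5, 5.1]
width: 0.478
grip_force: 75.9
```

```bash
python3 -m pendant '{"rot":[[0,0,0],[0,0,0],[0,0,0],[0,0,0],[0,0,0],[0,0,-0.066],[0,0,-0.066],[0,0,-0.066],[0,0,-0.066],[0,0,-0.066],[0,0,-0.066],[0,0,-0.066]],"travel":[[0,0,0],[0,0,0],[0,0,0],[0,0,-0.04],[0,0,-0.08],[-0.01,0.05,-0.09],[-0.023,0.1,-0.09],[-0.023,0.1276,-0.08],[-0.023,0.1276,-0.07],[-0.023,0.1276,-0.07],[-0.023,0.1276,-0.07],[-0.023,0.1276,-0.07]],"grip":[0.06,0.085,0.085,0.085,0.085,0.085,0.085,0.085,0.085,0.085,0.085,0.085]}'
python3 -c "
from h import *
snap('wrist','w3');togo([.6052,.2283,.05],np.radians(26.3))"
```

```text
time_s: 6.6
tcp_pos: [0.6046, 0.2283, 0.1143]
eef_rot: [0.528, 0.849, -0.002, -0.001]
force: [0.6, -0.4, 0.6]
width: 0.997
grip_force: 0.0
t 6.65 travel [-0.0002  0.0007  0.0644] rot [-0.0041 -0.     -0.0009] q6 -0.28
```

View pics/w3.png

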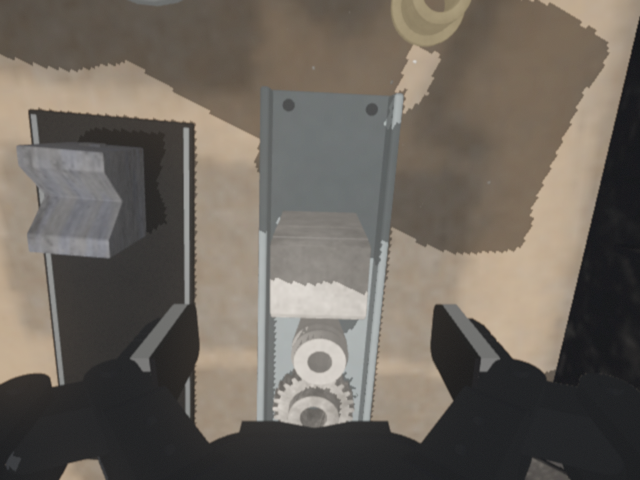

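Run:
```python
from h import *
im,m=load('w3')
q=ray(m,[(274,242),(368,240),(367,318),(270,315)],.075);print(q.mean(0),[np.linalg.norm(q[i]-q[i-1]).round(4) for i in range(4)],[np.degrees(np.arctan2(*v[::-1])) for v in(q[1]-q[0],q[2]-q[3],q[3]-q[0])])
togo(list(q.mean(0))+[.05],np.radians(25.5))
```

```text
[0.60434113 0.23045267] [np.float64(0.0357), np.float64(0.0416), np.float64(0.038), np.float64(0.0454)] [np.float64(27.622890790606835), np.float64(24.483560783843025), np.float64(-68.36842995297387)]
t 6.65 travel [0.0021 0.0009 0.0644] rot [-0.0041 -0.      0.0131] q6 -0.28
```

Centre agrees within 2 mm. Grip the jaw.

```bash
python3 -m pendant '{"rot":[[0,0,0.005],[0,0,0.005],[0,0,0.005],[0,0,0.005],[0,0,0.005],[0,0,0.005],[0,0,0.005],[0,0,0.005],[0,0,0.005],[0,0,0.005],[0,0,0.005]],"travel":[[0.001,0.001,0.03],[0.001,0.001,0.06],[0.001,0.001,0.064],[0.001,0.001,0.064],[0.001,0.001,0.064],[0.001,0.001,0.064],[0.001,0.001,0.064],[0.001,0.001,0.064],[0.001,0.001,0.064],[0.001,0.001,0.064],[0.001,0.001,0.064]],"grip":[0.085,0.085,0.075,0.06,0.045,0.035,0.035,0.035,0.035,0.035,0.035]}' 60
python3 -c "
from h import *
s=observe();print(s['tcp_pos'],s['eef_rot']);togo([.509,.1262,s['tcp_pos'][2]+.001],np.radians(26))"
```

```text
time_s: 7.75
tcp_pos: [0.6061, 0.2297, 0.0516]
eef_rot: [0.53, 0.848, -0.001, -0.0]
force: [-0.5, -0.5, 7.9]
width: 0.515
grip_force: 62.4
[0.60610665 0.22966291 0.05155955] [ 5.30258610e-01  8.47835462e-01 -9.00626327e-04 -1.55016505e-04]
t 7.75 travel [-0.0505 -0.1326 -0.0007] rot [-0.0017  0.0007 -0.0008] q6 -0.27
```

```bash
python3 -m pendant '{"rot":[[0,0,0],[0,0,0],[0,0,0],[0,0,0],[0,0,0],[0,0,0],[0,0,0],[0,0,0],[0,0,0],[0,0,0],[0,0,0],[0,0,0],[0,0,0],[0,0,0]],"travel":[[0,0,-0.025],[0,0,-0.05],[0,-0.03,-0.055],[0,-0.06,-0.055],[-0.02,-0.09,-0.055],[-0.04,-0.12,-0.055],[-0.0505,-0.1326,-0.055],[-0.0505,-0.1326,-0.055],[-0.0505,-0.1326,-0.055],[-0.0505,-0.1326,-0.03],[-0.0505,-0.1326,-0.01],[-0.0505,-0.1326,-0.003],[-0.0505,-0.1326,-0.001],[-0.0505,-0.1326,-0.001]],"grip":[0.035,0.035,0.035,0.035,0.035,0.035,0.035,0.035,0.035,0.035,0.035,0.035,0.035,0.035]}'
```

```text
time_s: 9.15
tcp_pos: [0.5078, 0.127, 0.0526]
eef_rot: [0.53, 0.848, -0.002, -0.002]
force: [-9.9, -0.5, 11.9]
width: 0.519
grip_force: 64.8
```

```bash
python3 -m pendant '{"rot":[[0,0,0],[0,0,0],[0,0,0],[0,0,0],[0,0,0],[0,0,0.035],[0,0,0.035],[0,0,0.035],[0,0,0.035],[0,0,0.035],[0,0,0.035],[0,0,0.035]],"travel":[[0,0,0],[0,0,0],[0,0,0],[0,0,-0.04],[0,0,-0.08],[-0.004,0.05,-0.08],[-0.008,0.1,-0.07],[-0.008,0.1325,-0.06],[-0.008,0.1325,-0.06],[-0.008,0.1325,-0.06],[-0.008,0.1325,-0.06],[-0.008,0.1325,-0.06]],"grip":[0.06,0.085,0.085,0.085,0.085,0.085,0.085,0.085,0.085,0.085,0.085,0.085]}'
python3 -c "
from h import *
snap('wrist','w4');togo([.6303,.178,.041],np.radians(24))"
```

```text
time_s: 10.35
tcp_pos: [0.6306, 0.1767, 0.1112]
eef_rot: [0.545, 0.838, -0.002, -0.001]
force: [-0.9, 0.1, 0.5]
width: 0.992
grip_force: 0.0
t 10.4 travel [0.0013 0.0005 0.0703] rot [-0.0043  0.0001 -0.0012] q6 -0.32
```

View pics/w4.png

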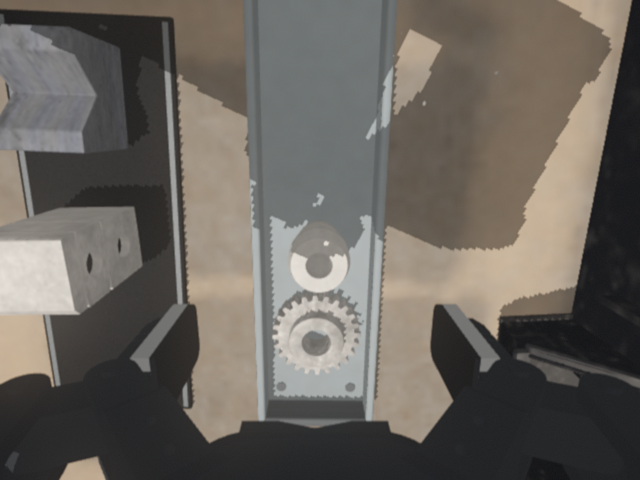

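Vee block (65,90) and jaw (70,260) stand upright on the mat. The collet's bore is at (319,265) and the gear hub at (316,341).

Run:
```python
from h import *
im,m=load('w4')
q=ray(m,[(319,265)],.05)[0];print(q,'gear',ray(m,[(316,341)],.023), ray(m,[(318.5,337)],.014))
togo(list(q)+[.041],np.radians(24))
```

```text
[0.63055908 0.17820498] gear [[0.65313951 0.12355725]] [[0.65554026 0.12204173]]
t 10.4 travel [0.0014 0.0008 0.0703] rot [-0.0043  0.0001 -0.0012] q6 -0.32
```

```bash
python3 -m pendant '{"rot":[[0,0,0],[0,0,0],[0,0,0],[0,0,0],[0,0,0],[0,0,0],[0,0,0],[0,0,0],[0,0,0],[0,0,0],[0,0,0],[0,0,0]],"travel":[[0.001,0.001,0.03],[0.001,0.001,0.06],[0.001,0.001,0.07],[0.001,0.001,0.07],[0.001,0.001,0.07],[0.001,0.001,0.07],[0.001,0.001,0.07],[0.001,0.001,0.07],[0.001,0.001,0.07],[0.001,0.001,0.07],[0.001,0.001,0.07],[0.001,0.001,0.07]],"grip":[0.085,0.08,0.07,0.06,0.05,0.04,0.035,0.03,0.025,0.025,0.025,0.025]}' 30
python3 -c "
from h import *
s=observe();print(s['tcp_pos'],s['eef_rot']);togo([.5383,.0518,s['tcp_pos'][2]+.001],np.radians(24))"
```

```text
time_s: 11.6
tcp_pos: [0.6316, 0.1783, 0.0418]
eef_rot: [0.545, 0.838, -0.002, -0.001]
force: [-1.9, 0.6, 5.9]
width: 0.36
grip_force: 29.6
[0.63164278 0.17826209 0.04177468] [ 5.44944342e-01  8.38470483e-01 -1.56491865e-03 -6.80913919e-04]
t 11.6 travel [-0.0777 -0.1367 -0.0005] rot [-0.0034  0.0006 -0.0007] q6 -0.32
```

```bash
python3 -m pendant '{"rot":[[0,0,0],[0,0,0],[0,0,0],[0,0,0],[0,0,0],[0,0,0],[0,0,0],[0,0,0],[0,0,0],[0,0,0],[0,0,0],[0,0,0],[0,0,0],[0,0,0]],"travel":[[0,0,-0.02],[0,0,-0.045],[-0.01,-0.03,-0.045],[-0.03,-0.06,-0.045],[-0.05,-0.09,-0.045],[-0.07,-0.12,-0.045],[-0.078,-0.137,-0.045],[-0.078,-0.137,-0.045],[-0.078,-0.137,-0.045],[-0.078,-0.137,-0.02],[-0.078,-0.137,-0.008],[-0.078,-0.137,-0.003],[-0.078,-0.137,-0.001],[-0.078,-0.137,-0.001]],"grip":[0.025,0.025,0.025,0.025,0.025,0.025,0.025,0.025,0.025,0.025,0.025,0.025,0.025,0.025]}'
```

```text
time_s: 13.0
tcp_pos: [0.5379, 0.0519, 0.0428]
eef_rot: [0.545, 0.839, -0.002, -0.001]
force: [-2.2, 0.7, 3.2]
width: 0.358
grip_force: 30.7
```

```bash
python3 -m pendant '{"rot":[[0,0,0],[0,0,0],[0,0,0],[0,0,0],[0,0,0],[0,0,-0.4],[0,0,-0.8],[0,0,-1.2],[0,0,-1.57],[0,0,-1.57],[0,0,-1.57],[0,0,-1.57],[0,0,-1.57],[0,0,-1.57],[0,0,-1.57],[0,0,-1.57],[0,0,-1.57],[0,0,-1.57]],"travel":[[0,0,0],[0,0,0],[0,0,0],[0,0,-0.04],[0,0,-0.08],[0.005,0.03,-0.1],[0.01,0.06,-0.1],[0.015,0.1,-0.1],[0.018,0.1347,-0.1],[0.018,0.1347,-0.1],[0.018,0.1347,-0.1],[0.018,0.1347,-0.1],[0.018,0.1347,-0.1],[0.018,0.1347,-0.1],[0.018,0.1347,-0.08],[0.018,0.1347,-0.07],[0.018,0.1347,-0.07],[0.018,0.1347,-0.07]],"grip":[0.045,0.06,0.085,0.085,0.085,0.085,0.085,0.085,0.085,0.08,0.07,0.07,0.07,0.07,0.07,0.07,0.07,0.07]}'
python3 -c "
from h import *
snap('wrist','w5');togo([.6536,.1232,.016],np.radians(114))"
```

```text
time_s: 14.8
tcp_pos: [0.654, 0.1226, 0.1117]
eef_rot: [-0.206, 0.979, -0.0, -0.002]
force: [0.4, -0.2, -0.4]
width: 0.821
grip_force: 0.0
t 14.85 travel [-0.0001  0.0008  0.0961] rot [-0.0003 -0.004  -0.0036] q6 -1.98
```

View pics/w5.png

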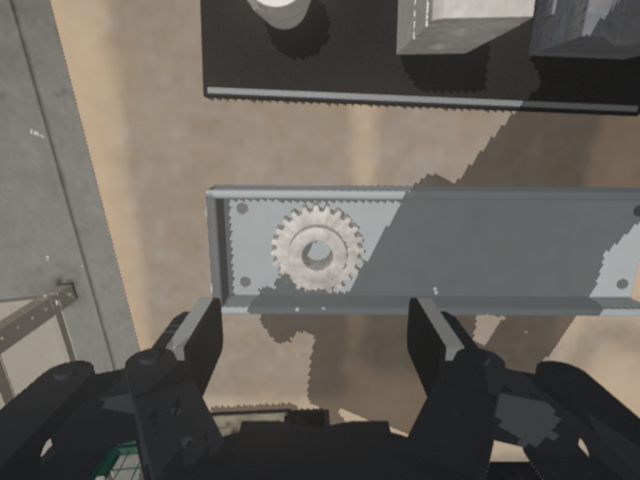

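The lane is clear except for the gear, whose hub is at (318,249). The collet, jaw and vee block all stand on the mat.

Run:
```python
from h import *
im,m=load('w5')
q=ray(m,[(318,249)],.023)[0];print(q)
togo(list(q)+[.016],np.radians(114))
```

```text
[0.64949664 0.12145399]
t 14.85 travel [0.0044 0.0008 0.0961] rot [-0.0003 -0.004  -0.0036] q6 -1.98
```

```bash
python3 -m pendant '{"rot":[[0,0,0],[0,0,0],[0,0,0],[0,0,0],[0,0,0],[0,0,0],[0,0,0],[0,0,0],[0,0,0],[0,0,0],[0,0,0],[0,0,0],[0,0,0]],"travel":[[0.0015,0.001,0.03],[0.0015,0.001,0.06],[0.0015,0.001,0.08],[0.0015,0.001,0.09],[0.0015,0.001,0.0945],[0.0015,0.001,0.0945],[0.0015,0.001,0.0945],[0.0015,0.001,0.0945],[0.0015,0.001,0.0945],[0.0015,0.001,0.0945],[0.0015,0.001,0.0945],[0.0015,0.001,0.0945],[0.0015,0.001,0.0945]],"grip":[0.07,0.07,0.07,0.07,0.07,0.065,0.06,0.056,0.052,0.048,0.045,0.045,0.045]}' 40
python3 -c "
from h import *
s=observe();print(s['tcp_pos'],s['eef_rot'],s['force'])"
```

```text
time_s: 16.15
tcp_pos: [0.6521, 0.1228, 0.0185]
eef_rot: [-0.207, 0.978, -0.001, -0.001]
force: [-1.1, -0.2, 4.6]
width: 0.624
grip_force: 42.0
[0.65213441 0.1228361  0.01847152] [-2.07083220e-01  9.78322148e-01 -6.00734287e-04 -1.39813643e-03] [-1.07917063 -0.21235271  4.60403663]
```

```bash
python3 -m pendant '{"rot":[[0,0,0],[0,0,0],[0,0,0],[0,0,0],[0,0,0],[0,0,0],[0,0,0],[0,0,0],[0,0,0],[0,0,0],[0,0,0],[0,0,0],[0,0,0],[0,0,0]],"travel":[[0,0,-0.025],[0,0,-0.06],[0,0,-0.1],[0.012,0.036,-0.13],[0.024,0.072,-0.135],[0.036,0.108,-0.135],[0.048,0.144,-0.135],[0.06,0.18,-0.135],[0.072,0.216,-0.135],[0.084,0.252,-0.135],[0.096,0.289,-0.135],[0.096,0.289,-0.135],[0.096,0.289,-0.135],[0.096,0.289,-0.135]],"grip":[0.045,0.045,0.045,0.045,0.045,0.045,0.045,0.045,0.045,0.045,0.045,0.045,0.045,0.045]}'
python3 -c "
from h import *
snap('wrist','w6');snap('side','s6');togo([.447,.348,.15],np.radians(114))"
```

```text
time_s: 17.55
tcp_pos: [0.448, 0.3478, 0.1526]
eef_rot: [-0.207, 0.978, -0.001, -0.002]
force: [-1.0, -0.9, -0.7]
width: 0.621
grip_force: 43.0
t 17.65 travel [0.0008 0.0009 0.0025] rot [-0.     -0.0048 -0.0031] q6 -1.54
```

View pics/w6.png

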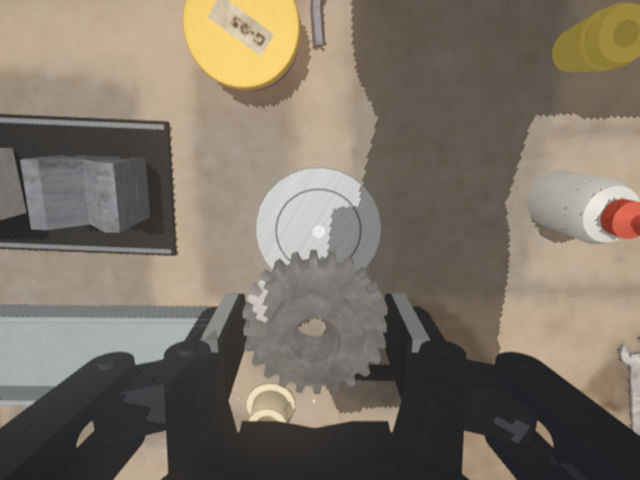

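Run:
```python
from h import *
im,m=load('w6');s=observe();T=s['tcp_pos'];r=R.from_quat(s['eef_rot'])
t=lambda q,z:r.inv().apply(np.r_[q,z]-T).round(4)
for z in(-.0155,-.0095,-.0035):
    q=ray(m,[(315,321.5),(243,321),(387,321),(315,250),(315,393)],T[2]+z)
    print(z,t(q[0],T[2]+z),np.linalg.norm(q[1]-q[2]),np.linalg.norm(q[3]-q[4]))
q=ray(m,[(319,232)],.008)[0];print('plate',q,t(q,.008))
q=ray(m,[(257,228),(381,228),(318,167)],.008);print(np.linalg.norm(q[0]-q[1]),q[:2].mean(0),t(q[2],.008))
sc,ms=load('scene0');print('scene',ray(ms,[(304,262)],.008))
# side view of plate centre
sd,mm=load('side0');print('side',ray(mm,[(292,254)],.008))
g=cv2.resize(sd[235:275,260:325],None,fx=8,fy=8);h=cv2.resize(sc[240:285,275:335],None,fx=8,fy=8)[:320]
cv2.imwrite('pics/c2.png',cv2.hconcat([g,cv2.resize(h,(480,320))][:2]) if g.shape[0]==320 else g)
```

```text
-0.0155 [-0.004  -0.0007  0.0155] 0.058061404433367284 0.06366658475849792
-0.0095 [-0.0009 -0.0007  0.0095] 0.05565131320614097 0.061023826132670836
-0.0035 [ 0.0022 -0.0007  0.0035] 0.05324122197891472 0.058381067506843784
plate [0.44675549 0.34937058] [-0.0002  0.0022  0.1445]
0.08844865752028315 [0.44406893 0.34816828] [0.0457 0.0014 0.1447]
scene [[0.4448935  0.34749609]]
side [[0.44936591 0.34766014]]
```

View pics/c2.png

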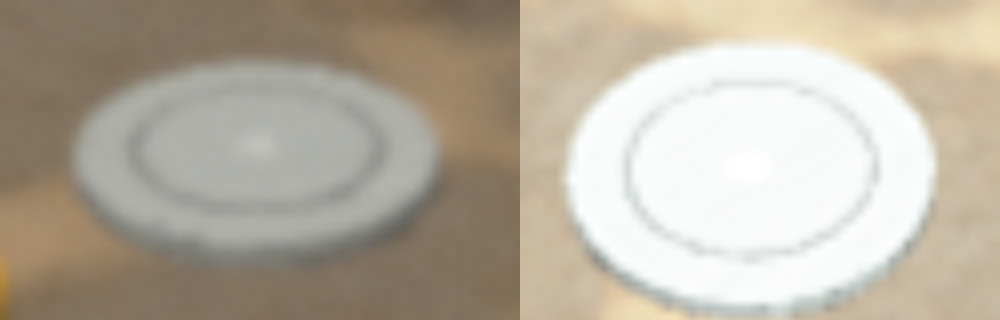

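The centre mark shows at (319,232). The wrist, scene and side views agree on the plate centre at about (0.447, 0.349), and the gear is held level and centred. Lowering.

```bash
python3 -m pendant '{"rot":[[0,0,0],[0,0,0],[0,0,0],[0,0,0],[0,0,0],[0,0,0],[0,0,0],[0,0,0]],"travel":[[0,0.002,0.03],[0,0.002,0.06],[0,0.002,0.09],[0,0.002,0.11],[0,0.002,0.122],[0,0.002,0.1265],[0,0.002,0.128],[0,0.002,0.128]],"grip":[0.045,0.045,0.045,0.045,0.045,0.045,0.045,0.045]}'
python3 -c "
from h import *
togo([.447,.349,.0235],np.radians(114));print(observe()['force'])"
```

```text
time_s: 18.45
tcp_pos: [0.4465, 0.35, 0.0252]
eef_rot: [-0.207, 0.978, -0.0, -0.002]
force: [-0.1, 0.4, -1.3]
width: 0.624
grip_force: 43.0
t 18.45 travel [-0.0001 -0.0011  0.0017] rot [ 0.0002 -0.0036 -0.0019] q6 -1.53
[-0.09528743  0.38515867 -1.26839044]
```

```bash
python3 -m pendant '{"rot":[[0,0,0],[0,0,0],[0,0,0],[0,0,0]],"travel":[[0,-0.001,0.0008],[0,-0.001,0.0015],[0,-0.001,0.002],[0,-0.001,0.002]],"grip":[0.045,0.045,0.045,0.045]}'
```

```text
time_s: 18.85
tcp_pos: [0.4467, 0.349, 0.0235]
eef_rot: [-0.207, 0.978, -0.0, -0.002]
force: [-1.3, -1.5, 6.0]
width: 0.62
grip_force: 43.8
```

```bash
python3 -m pendant '{"rot":[[0,0,0],[0,0,0],[0,0,0],[0,0,0],[0,0,0],[0,0,0],[0,0,0],[0,0,0],[0,0,0]],"travel":[[0,0,0],[0,0,0],[0,0,0],[0,0,0],[0,0,-0.03],[0,0,-0.08],[0,0,-0.13],[0,0,-0.13],[0,0,-0.13]],"grip":[0.056,0.063,0.07,0.075,0.075,0.075,0.075,0.075,0.075]}'
python3 -c "
from h import *
snap('wrist','w7');togo([.5379,.0519,.15],np.radians(24))"
```

```text
time_s: 19.75
tcp_pos: [0.4471, 0.3493, 0.1532]
eef_rot: [-0.207, 0.978, -0.0, -0.001]
force: [-1.0, -0.6, -0.0]
width: 0.877
grip_force: 0.0
t 19.8 travel [ 0.0369 -0.3086  0.002 ] rot [-0.0045 -0.0047  1.5691] q6 -1.53
```

View pics/w7.png

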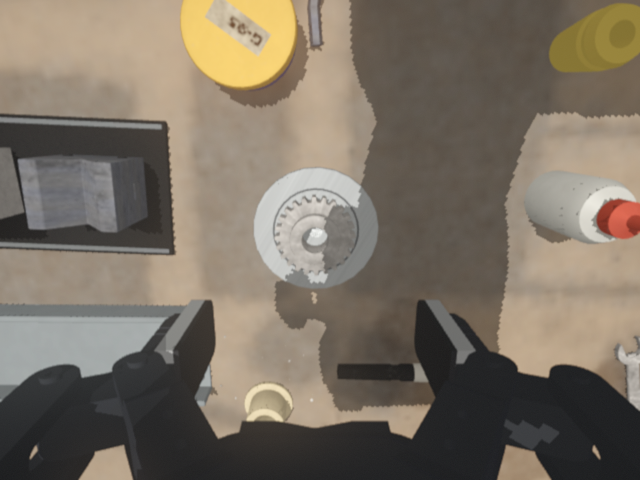

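The gear lies flat and concentric with the engraved ring at (316,232). Now returning the collet.

```bash
python3 -m pendant '{"rot":[[0,0,0.15],[0,0,0.3],[0,0,0.45],[0,0,0.6],[0,0,0.75],[0,0,0.9],[0,0,1.05],[0,0,1.2],[0,0,1.35],[0,0,1.5],[0,0,1.569],[0,0,1.569],[0,0,1.569],[0,0,1.569],[0,0,1.569],[0,0,1.569]],"travel":[[0.004,-0.03,-0.01],[0.008,-0.06,-0.01],[0.012,-0.09,-0.01],[0.016,-0.12,-0.01],[0.02,-0.15,-0.01],[0.024,-0.18,-0.01],[0.028,-0.21,-0.01],[0.032,-0.24,-0.01],[0.035,-0.27,-0.01],[0.037,-0.3,0],[0.037,-0.308,0],[0.037,-0.3085,0.02],[0.037,-0.3085,0.04],[0.037,-0.3085,0.045],[0.037,-0.3085,0.045],[0.037,-0.3085,0.045]],"grip":[0.085,0.085,0.085,0.085,0.085,0.085,0.085,0.085,0.085,0.085,0.085,0.085,0.085,0.085,0.085,0.085]}'
python3 -c "
from h import *
im,m=snap('wrist','w8');togo([.5379,.0519,.0428],np.radians(24))
print('expected bore px',proj(m,[.5379,.0519,.051]))
g=cv2.cvtColor(im,cv2.COLOR_RGB2GRAY)[200:330,220:420]
print(cv2.HoughCircles(cv2.medianBlur(g,5),cv2.HOUGH_GRADIENT,1.2,30,param1=80,param2=20,minRadius=8,maxRadius=60))"
```

```text
time_s: 21.4
tcp_pos: [0.5381, 0.0522, 0.1078]
eef_rot: [0.545, 0.839, -0.002, -0.001]
force: [0.1, -0.2, 0.3]
width: 0.994
grip_force: 0.0
t 21.45 travel [-0.0001 -0.0001  0.0653] rot [-0.0043  0.0003  0.0003] q6 -0.54
expected bore px [[317.32471212 270.893001  ]]
[[[95.4      66.600006 31.52    ]
  [65.4      40.2      47.36    ]]]
```

```bash
python3 -m pendant '{"rot":[[0,0,0],[0,0,0],[0,0,0],[0,0,0],[0,0,0],[0,0,0],[0,0,0],[0,0,0],[0,0,0],[0,0,0],[0,0,0],[0,0,0]],"travel":[[0,0,0.03],[0,0,0.055],[0,0,0.0655],[0,0,0.0655],[0,0,0.0655],[0,0,0.0655],[0,0,0.0655],[0,0,0.0655],[0,0,0.0655],[0,0,0.0655],[0,0,0.0655],[0,0,0.0655]],"grip":[0.085,0.08,0.07,0.06,0.05,0.04,0.035,0.03,0.025,0.025,0.025,0.025]}' 30
python3 -c "
from h import *
s=observe();togo([.6316,.1783,s['tcp_pos'][2]-.001],np.radians(24))"
```

```text
time_s: 22.65
tcp_pos: [0.5379, 0.0519, 0.0432]
eef_rot: [0.545, 0.839, -0.002, -0.001]
force: [-1.5, 0.3, 6.7]
width: 0.362
grip_force: 29.3
t 22.65 travel [0.0774 0.1371 0.0004] rot [-0.004   0.0008  0.0002] q6 -0.54
```

```bash
python3 -m pendant '{"rot":[[0,0,0],[0,0,0],[0,0,0],[0,0,0],[0,0,0],[0,0,0],[0,0,0],[0,0,0],[0,0,0],[0,0,0],[0,0,0],[0,0,0],[0,0,0],[0,0,0],[0,0,0]],"travel":[[0,0,-0.02],[0,0,-0.045],[0,0.03,-0.045],[0,0.06,-0.045],[0.01,0.09,-0.045],[0.04,0.12,-0.045],[0.07,0.1365,-0.045],[0.0775,0.1365,-0.045],[0.0775,0.1365,-0.045],[0.0775,0.1365,-0.045],[0.0775,0.1365,-0.02],[0.0775,0.1365,-0.008],[0.0775,0.1365,-0.003],[0.0775,0.1365,-0.001],[0.0775,0.1365,-0.001]],"grip":[0.025,0.025,0.025,0.025,0.025,0.025,0.025,0.025,0.025,0.025,0.025,0.025,0.025,0.025,0.025]}'
python3 -c "
from h import *
s=observe();togo([.6316,.1783,.042],np.radians(24))"
```

```text
time_s: 24.15
tcp_pos: [0.6311, 0.178, 0.0429]
eef_rot: [0.545, 0.839, -0.002, -0.001]
force: [0.2, -0.3, -2.0]
width: 0.366
grip_force: 30.3
t 24.15 travel [0.0001 0.0006 0.0009] rot [-0.0045  0.0001 -0.0003] q6 -0.32
```

```bash
python3 -m pendant '{"rot":[[0,0,0],[0,0,0],[0,0,0]],"travel":[[0,0,0.0008],[0,0,0.0015],[0,0,0.0015]],"grip":[0.025,0.025,0.025]}'
python3 -c "
from h import *
togo([.5078,.127,.0516],np.radians(26))"
```

```text
time_s: 24.45
tcp_pos: [0.6313, 0.1783, 0.0423]
eef_rot: [0.545, 0.839, -0.001, -0.001]
force: [-1.1, -0.2, 5.1]
width: 0.362
grip_force: 30.9
t 24.45 travel [ 0.0034 -0.1337 -0.0089] rot [-0.0031  0.0006 -0.0346] q6 -0.32
```

```bash
python3 -m pendant '{"rot":[[0,0,0],[0,0,0],[0,0,0],[0,0,0],[0,0,0],[0,0,-0.035],[0,0,-0.035],[0,0,-0.035],[0,0,-0.035],[0,0,-0.035],[0,0,-0.035],[0,0,-0.035]],"travel":[[0,0,0],[0,0,0],[0,0,0],[0,0,-0.04],[0,0,-0.09],[0.002,-0.05,-0.1],[0.003,-0.1,-0.1],[0.0034,-0.1337,-0.09],[0.0034,-0.1337,-0.07],[0.0034,-0.1337,-0.07],[0.0034,-0.1337,-0.07],[0.0034,-0.1337,-0.07]],"grip":[0.045,0.06,0.085,0.085,0.085,0.085,0.085,0.085,0.085,0.085,0.085,0.085]}'
python3 -c "
from h import *
snap('wrist','w9');togo([.5078,.127,.0526],np.radians(26))"
```

```text
time_s: 25.65
tcp_pos: [0.5085, 0.1274, 0.1122]
eef_rot: [0.53, 0.848, -0.002, -0.001]
force: [0.1, -0.4, -0.4]
width: 0.992
grip_force: 0.0
t 25.7 travel [ 0.     -0.0005  0.0596] rot [-0.0037  0.0003  0.0005] q6 -0.43
```

View pics/w9.png

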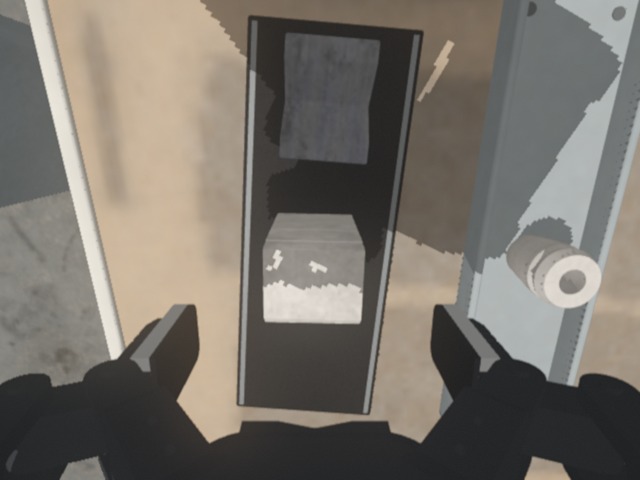

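The collet stands upright in the lane at (560,275), and the jaw is centred between the fingers at (313,285). Grip it.

```bash
python3 -m pendant '{"rot":[[0,0,0],[0,0,0],[0,0,0],[0,0,0],[0,0,0],[0,0,0],[0,0,0],[0,0,0],[0,0,0],[0,0,0],[0,0,0]],"travel":[[0,-0.0005,0.03],[0,-0.0005,0.05],[0,-0.0005,0.0595],[0,-0.0005,0.0595],[0,-0.0005,0.0595],[0,-0.0005,0.0595],[0,-0.0005,0.0595],[0,-0.0005,0.0595],[0,-0.0005,0.0595],[0,-0.0005,0.0595],[0,-0.0005,0.0595]],"grip":[0.085,0.085,0.075,0.06,0.045,0.035,0.035,0.035,0.035,0.035,0.035]}' 60
python3 -c "
from h import *
s=observe();togo([.6061,.2297,s['tcp_pos'][2]-.001],np.radians(26))"
```

```text
time_s: 26.8
tcp_pos: [0.5076, 0.1269, 0.0532]
eef_rot: [0.53, 0.848, -0.001, -0.0]
force: [0.5, -0.2, 6.8]
width: 0.521
grip_force: 62.4
t 26.8 travel [0.0492 0.1336 0.0006] rot [-0.0025  0.0007  0.0002] q6 -0.43
```

```bash
python3 -m pendant '{"rot":[[0,0,0],[0,0,0],[0,0,0],[0,0,0],[0,0,0],[0,0,0],[0,0,0],[0,0,0],[0,0,0],[0,0,0],[0,0,0],[0,0,0],[0,0,0],[0,0,0],[0,0,0]],"travel":[[0,0,-0.02],[0,0,-0.05],[0.01,0.03,-0.055],[0.02,0.06,-0.055],[0.035,0.09,-0.055],[0.049,0.12,-0.055],[0.0492,0.133,-0.055],[0.0492,0.133,-0.055],[0.0492,0.133,-0.055],[0.0492,0.133,-0.055],[0.0492,0.133,-0.025],[0.0492,0.133,-0.01],[0.0492,0.133,-0.003],[0.0492,0.133,0],[0.0492,0.133,0]],"grip":[0.035,0.035,0.035,0.035,0.035,0.035,0.035,0.035,0.035,0.035,0.035,0.035,0.035,0.035,0.035]}'
```

```text
time_s: 28.3
tcp_pos: [0.6049, 0.2291, 0.0525]
eef_rot: [0.53, 0.848, -0.002, -0.001]
force: [-0.3, -0.9, -3.9]
width: 0.519
grip_force: 63.1
```

```bash
python3 -m pendant '{"rot":[[0,0,0],[0,0,0],[0,0,0]],"travel":[[0,0,0.0007],[0,0,0.0013],[0,0,0.0013]],"grip":[0.035,0.035,0.035]}'
python3 -c "
from h import *
togo([.4785,.2008,.0452],np.radians(22.5))"
```

```text
time_s: 28.6
tcp_pos: [0.6053, 0.2293, 0.0522]
eef_rot: [0.53, 0.848, -0.001, -0.0]
force: [-4.6, -2.0, 7.7]
width: 0.516
grip_force: 64.4
t 28.6 travel [ 0.03   -0.1264  0.0073] rot [-0.0028  0.0007  0.0612] q6 -0.27
```

```bash
python3 -m pendant '{"rot":[[0,0,0],[0,0,0],[0,0,0],[0,0,0],[0,0,0],[0,0,0.061],[0,0,0.061],[0,0,0.061],[0,0,0.061],[0,0,0.061],[0,0,0.061],[0,0,0.061]],"travel":[[0,0,0],[0,0,0],[0,0,0],[0,0,-0.04],[0,0,-0.08],[0.01,-0.05,-0.08],[0.03,-0.1,-0.07],[0.03,-0.1264,-0.06],[0.03,-0.1264,-0.055],[0.03,-0.1264,-0.055],[0.03,-0.1264,-0.055],[0.03,-0.1264,-0.055]],"grip":[0.06,0.085,0.085,0.085,0.085,0.085,0.085,0.085,0.085,0.085,0.085,0.085]}'
python3 -c "
from h import *
snap('wrist','w10');togo([.4785,.2008,.0452],np.radians(22.5))"
```

```text
time_s: 29.8
tcp_pos: [0.4796, 0.2012, 0.106]
eef_rot: [0.555, 0.832, -0.002, -0.001]
force: [1.1, 0.6, -0.2]
width: 0.994
grip_force: 0.0
t 29.85 travel [-0.     -0.0007  0.0607] rot [-0.004   0.0002  0.0003] q6 -0.22
```

```bash
python3 -m pendant '{"rot":[[0,0,0],[0,0,0],[0,0,0],[0,0,0],[0,0,0],[0,0,0],[0,0,0],[0,0,0],[0,0,0],[0,0,0],[0,0,0]],"travel":[[0,-0.0005,0.03],[0,-0.0005,0.05],[0,-0.0005,0.0605],[0,-0.0005,0.0605],[0,-0.0005,0.0605],[0,-0.0005,0.0605],[0,-0.0005,0.0605],[0,-0.0005,0.0605],[0,-0.0005,0.0605],[0,-0.0005,0.0605],[0,-0.0005,0.0605]],"grip":[0.085,0.085,0.075,0.06,0.045,0.035,0.03,0.03,0.03,0.03,0.03]}' 70
python3 -c "
from h import *
s=observe();togo([.5862,.2818,s['tcp_pos'][2]-.001],np.radians(22.5))"
```

```text
time_s: 30.95
tcp_pos: [0.4784, 0.2009, 0.0465]
eef_rot: [0.555, 0.832, -0.001, -0.0]
force: [0.7, 0.9, 6.2]
width: 0.48
grip_force: 72.5
t 30.95 travel [0.0335 0.1306 0.0007] rot [-0.0023  0.0006  0.0003] q6 -0.22
```

```bash
python3 -m pendant '{"rot":[[0,0,0],[0,0,0],[0,0,0],[0,0,0],[0,0,0],[0,0,0],[0,0,0],[0,0,0],[0,0,0],[0,0,0],[0,0,0],[0,0,0],[0,0,0],[0,0,0],[0,0,0]],"travel":[[0,0,-0.02],[0,0,-0.045],[0.02,0.02,-0.05],[0.034,0.045,-0.05],[0.034,0.075,-0.05],[0.034,0.105,-0.05],[0.034,0.13,-0.05],[0.034,0.13,-0.05],[0.034,0.13,-0.05],[0.034,0.13,-0.05],[0.034,0.13,-0.025],[0.034,0.13,-0.01],[0.034,0.13,-0.003],[0.034,0.13,0],[0.034,0.13,0]],"grip":[0.03,0.03,0.03,0.03,0.03,0.03,0.03,0.03,0.03,0.03,0.03,0.03,0.03,0.03,0.03]}'
```

```text
time_s: 32.45
tcp_pos: [0.5844, 0.2818, 0.0457]
eef_rot: [0.555, 0.832, -0.002, -0.001]
force: [-0.4, -0.1, -5.0]
width: 0.478
grip_force: 73.3
```

```bash
python3 -m pendant '{"rot":[[0,0,0],[0,0,0],[0,0,0]],"travel":[[0,0.0005,0.0007],[0,0.0005,0.0014],[0,0.0005,0.0014]],"grip":[0.03,0.03,0.03]}'
```

```text
time_s: 32.75
tcp_pos: [0.5848, 0.282, 0.0455]
eef_rot: [0.555, 0.832, -0.002, -0.001]
force: [-7.9, -3.0, 9.7]
width: 0.478
grip_force: 75.1
```

```bash
python3 -m pendant '{"rot":[[0,0,0],[0,0,0],[0,0,0],[0,0,0],[0,0,0],[0,0,0],[0,0,-0.06],[0,0,-0.06],[0,0,-0.06],[0,0,-0.06],[0,0,-0.06],[0,0,-0.06],[0,0,-0.06]],"travel":[[0,0,0],[0,0,0],[0,0,0],[0,0,-0.03],[0,0,-0.07],[0,0,-0.11],[-0.03,-0.02,-0.15],[-0.07,-0.04,-0.19],[-0.1,-0.055,-0.23],[-0.131,-0.066,-0.256],[-0.131,-0.066,-0.256],[-0.131,-0.066,-0.256],[-0.131,-0.066,-0.256]],"grip":[0.06,0.085,0.085,0.085,0.085,0.085,0.085,0.085,0.085,0.085,0.085,0.085,0.085]}'
python3 - <<'E'
from h import *
im,m=snap('wrist','w11');a,_=load('w1');b=im[:,:,::-1];togo([.5744,.1356,.3005],np.radians(26))
f=lambda i:cv2.resize(cv2.convertScaleAbs(i[10:305,200:460],alpha=1.3,beta=15),None,fx=1.5,fy=1.5)
cv2.imwrite('pics/c3.png',np.hstack([f(a),f(b)]))
E
```

```text
time_s: 34.05
tcp_pos: [0.5752, 0.137, 0.2982]
eef_rot: [0.53, 0.848, -0.002, -0.002]
force: [-0.2, -0.2, -0.5]
width: 0.997
grip_force: 0.0
t 34.1 travel [-0.0012 -0.0014 -0.0026] rot [-0.0075 -0.0017  0.0003] q6 -0.42
```

View pics/c3.png

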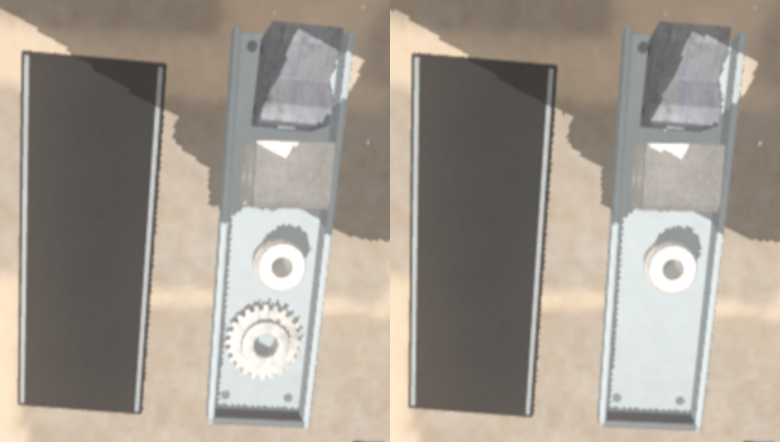

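The crops before and after match: collet, jaw and vee block stand where they were, to within about a pixel, and only the gear has left the lane.

```bash
python3 -c "
from h import *
print(job_done())"
```

```text
the job is handed in; nothing more can be done
None
```

The gear lies flat and centred on the press plate, and the collet, chuck jaw and vee block are back upright on their starting spots; nothing was knocked over, and I handed the job in at about 34 s, though I viewed 15 pictures against the limit of 14.

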